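Spacer into the open jig, tile held up against it

TASK

Lift the loose cover off the spacer, stand it upright on the bare bench clear of its plinth and let go of it; then slide the spacer down, upright and about mid-width with its thin direction across the gap, between tile and fence in the one jig whose gap is already wide enough, without shoving either tile to make room, and let go of it. Then push that tile along its jig until the spacer is held flush between tile and fence, and finish while still holding the tile firmly pressed, not touching the spacer. Leave the other jig's tile, the mug, the bolt and the spanner where they are.

Things in the scene. Friction and masses are not known exactly. Their poses are not given: they have to be found in the camera images.
- stand: wooden plinth fixed to the bench, 64 x 84 x 10 mm (x, y, z); origin at the centre of its underside. The spacer stands on its middle, under the cover.
- cover: loose grey upside-down box, 32 x 60 x 57 mm outside (x, y, z), 3 mm walls, open below, round black knob on top, 22 mm across, 63 to 79 mm above the origin (14 mm neck below it). Origin: centre of its lower rim. About 0.1 kg. Starts on the plinth over the spacer, rim 10 mm above the bench, 5 mm play round the spacer; is to stand on the bench, rim down.
- spacer: plain aluminium block, 16 mm thick (its x), 44 mm wide (its y), 50 mm tall (its z); origin at the centre of its underside. About 0.12 kg. Starts upright on the plinth, hidden under the cover, turned as the plinth to within about 5 degrees.
- jig_a: dark steel base plate fixed to the bench, 132 x 84 x 8 mm (x, y, z), origin at the centre of its underside. A fence, 16 mm thick, 76 mm wide, its top 30 mm above the bench, stands at its +x end (away from the robot); its face to -x lies at x = +50 mm of this frame. The tile lies on the -x side of it; the gap is between that face and the tile's +x face.
- jig_b: second jig, of the same make as jig_a, same frame. In one of the two jigs the gap is 25 to 30 mm, in the other 5 to 10 mm; either may stand at the left or the right.
- tile_a: loose steel block lying on jig_a's plate, 50 mm along x, 60 mm along y, 22 mm tall (its top 30 mm above the bench); origin at the centre of its underside; may lie up to about 3 degrees askew. About 0.35 kg; plate, tile and spacer are ground and lightly oiled and slide easily on each other; no guides.
- tile_b: the same kind of block lying on jig_b's plate.
- mug: white mug, 81 mm across and 61 mm tall, standing at the left; a bystander. Origin at the centre of its underside.
- bolt: dark hex bolt, 59 mm long, lying between the jigs; a bystander.
- spanner: steel spanner, 175 mm long, lying flat to the right of the jigs; a bystander.
Mind the look-alikes: they are no part of the job. Leave any turquoise or yellow look-alike of the tile_a alone.

How it is judged:
By the outcome, as a careful person would: the job done as asked, in the order asked, and still so for the second after the job is handed in, while the arm keeps its last pose, push and grip.
It also fails if it takes over 51 s, if anything falls off the work surface, if the arm or the gripper's body presses on something with over 40 N, if the wrist force passes 120 N, or if a joint passes its speed limit or range.

ROBOT

A 6-joint arm with a two-finger parallel gripper is mounted at the origin on a cart in front of the work surface, level with it; the furniture and walls round the work are solid. World frame = base frame: x ahead of the robot, y to its left, z up, the work surface at z = 0. Lengths are in m, angles in degrees, forces in N, time in s.
With the tool pointing down it reaches from about 0.3 to 0.95 m from the base axis. Payload 3.1 kg.
Tool frame: the origin (TCP) lies at the very end of the fingers, on their centre line; the grasp point (between the pads) lies behind it (robot.grasp_offset is the z of the grasp point in the tool frame, in m); z points along the fingers, y is the line along which they close (so a half turn about z gives the same grasp; the last joint's range is limited). The gripper opens to 85 mm and grips with 20 to 120 N. Pads are 22 mm wide; open, the fingers measure 114 mm over their backs; the gripper's body (76 mm by 85 mm) begins 54 mm behind the grasp point. The pads swing forward as they close: fully open they stand 13 mm farther back than shut.
Start: joints at [59.261, 17.653, 93.61, -0, 68.738, -3.994], TCP at [0.281, 0.558, 0.231] pointing down, gripper open.
Joint ranges: [-175.34, 175.34], [-45.06, 112.39], [2.9, 150.54], [-68.45, 248.45], [3.09, 151.38], [-168.51, 168.51]. Speed limits (degrees/s): [159.86, 159.86, 180, 180, 180, 180].

INTERFACE

Orientations are given as [roll, pitch, yaw] about the fixed x, y, z axes, in that order (R = Rz(yaw) Ry(pitch) Rx(roll)).
In Python, from workcell import robot gives the robot as it stands. The module is installed in compiled form; this text tells all that it offers. Calls block until the motion is done:
- robot.move_to(position, orientation): joint-space move of the TCP to a pose.
- robot.move_l(position, rotation=None, speed=0.15, max_force=None): straight line of the TCP; rotation=None keeps the orientation; speed is the mean speed in m/s. With max_force (N) it stops when the force on the tool has changed by that much, and returns True; else False.
- robot.set_joints(angles): joint-space move.
- robot.let_go() and robot.clamp(newtons=None): open the fingers fully, or close them until they stop; newtons is the grip in N (None keeps the last).
- robot.dwell(seconds).
- robot.ik(position, orientation): joint angles nearest the present ones, or None.
- robot.read_state(): the state.
- robot.get_image(name): name is "side" or "top"; returns a dict with "img" (420x560x3 uint8, red, green, blue), "range_z" (420x560 float32, m along the optical axis (not along the pixel's ray), 0 where there is no reading), "intrinsics" (3x3 intrinsics, pixels), "distortion" ([k1, k2, p1, p2, k3] as OpenCV has them; the pictures are not rectified), "position" and "attitude" of the camera in the world. Camera axes: x right, y down, z forward; pixel columns grow to the right and rows downward; lengths in m; the calibration is good to about 2 mm. A picture is of the moment at which its call begins.
A pose or a line that the arm cannot do raises robot.MotionError and nothing moves.
- robot.hand_in(): hands the job in; it is judged then, once.
The state is a dict: "t": time; "joint_pos": joint angles; "dq": joint speeds; "joint_efforts": joint torques, N m; "tcp_pos": TCP position; "orientation": TCP orientation; "ft_force": force on the tool from outside, world axes, zero at the start; "ft_torque": the same for the moment, N m; "finger_gap": finger opening in m; "gripper_force": force on a finger pad.
Only numpy, scipy, OpenCV 4.12 (cv2) and the standard library are available. Lean on these libraries where they do the work, as an engineer would, in place of code of your own. Each camera call takes 0.05 s, during which the arm holds its last target. There are 200 camera calls.

## Working session

There is one attempt and no reset: what is moved stays moved. The work goes in short steps, each a Python script; the robot and the scene stay as the last script left them, time stands still between calls to the robot, and variables do not carry over. Pictures are saved under pics/ and viewed, at most 10 in all, crops included, and the job is handed in when it is done.

```bash
mkdir -p pics; cat > h.py <<'E'
import numpy as np, cv2
from scipy.spatial.transform import Rotation as R
from workcell import robot
def shot(name,fn=None):
    d=robot.get_image(name)
    if fn: cv2.imwrite('pics/'+fn,cv2.cvtColor(d['img'],cv2.COLOR_RGB2BGR))
    return d
def cloud(d):
    K=np.array(d['intrinsics'],float);D=np.array(d['distortion'],float)
    h,w=d['range_z'].shape
    u,v=np.meshgrid(np.arange(w),np.arange(h))
    p=cv2.undistortPointsIter(np.stack([u,v],-1).reshape(-1,1,2).astype(float),K,D,None,None,(3,40,1e-8)).reshape(h,w,2)
    z=d['range_z'].astype(float)
    c=np.dstack([p[...,0]*z,p[...,1]*z,z])
    a=d['attitude']; a=np.array(a,float)
    M=a if a.shape==(3,3) else R.from_euler('xyz',a,degrees=True).as_matrix()
    P=c@M.T+np.array(d['position']); P[z==0]=np.nan
    return P
E
python3 - <<'E'
from h import *
for n in('top','side'):
    d=shot(n,n+'0.png');np.savez(n+'0.npz',P=cloud(d),img=d['img'])
    print(n,d['position'],d['attitude'],d['intrinsics'])
s=robot.read_state();print(s['t'],s['tcp_pos'],s['orientation'],s['finger_gap'],robot.grasp_offset)
E
```

```text
top [ 0.30056481 -0.02974739  1.26117857] [-1.67855431e+02 -1.67043277e-01 -8.91094737e+01] [[461.00295902   0.         280.15506014]
 [  0.         461.00295902 211.00746618]
 [  0.           0.           1.        ]]
side [ 0.43176974 -0.84092336  0.5678024 ] [-122.06762061   -0.64465248   -7.36197253] [[381.00304964   0.         282.32729815]
 [  0.         381.00304964 211.25316687]
 [  0.           0.           1.        ]]
0.1 [0.2809003  0.55747203 0.2301386 ] [-1.79877633e+02 -8.60649646e-03  1.53253417e+02] 0.08547578442990579 -0.0187
```

View pics/top0.png

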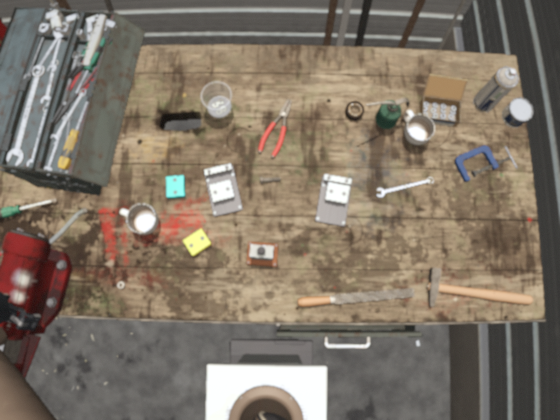

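View pics/side0.png

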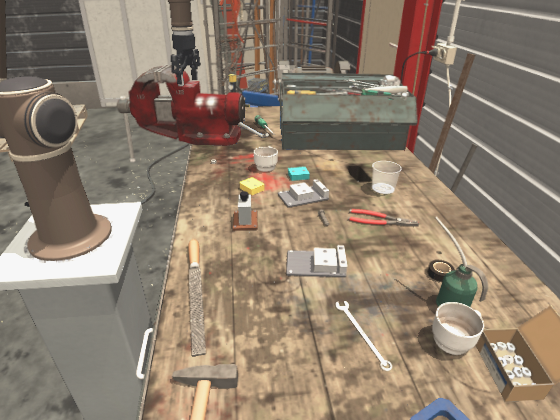

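The top view shows the covered plinth at about (262,252). The left jig, at (222,190), has the tile apart from its fence at (218,168). In the right jig, at (334,198), the tile is nearly touching the fence at (340,178). I'll measure these from the depth data.

```bash
cat > m.py <<'E'
from h import *
f=np.load('top0.npz');P=f['P'];img=f['img']
def box(P,c0,c1,r0,r1,z0,z1):
    Q=P[r0:r1,c0:c1];m=(Q[...,2]>z0)&(Q[...,2]<z1);return Q[m]
def rect(q):
    (c,s,a)=cv2.minAreaRect((q[:,:2]*1000).astype(np.float32));return np.round(c,1),np.round(s,1),round(a,1),len(q),np.round(np.median(q[:,2])*1000,1)
if __name__=='__main__':
    for n,b in dict(bench=(225,245,215,235),).items(): print(n,rect(box(P,*b,-.05,.05)))
    for n,b in dict(left=(198,248,158,222),right=(310,360,168,230)).items():
        print(n,'all',rect(box(P,*b,.0045,.05)),'tops',rect(box(P,*b,.022,.05)))
        q=box(P,*b,.022,.04)
        k,l,st,_=cv2.connectedComponentsWithStats(((P[...,2]>.022)&(P[...,2]<.04))[b[2]:b[3],b[0]:b[1]].astype(np.uint8))
        for i in range(1,k):
            if st[i,4]>8: print('  comp',rect(P[b[2]:b[3],b[0]:b[1]][l==i]))
    b=(240,285,235,275)
    print('plinth',rect(box(P,*b,.005,.02)),'cover',rect(box(P,*b,.055,.075)),'knob',rect(box(P,*b,.08,.1)))
    print('all',rect(box(P,*b,.005,.1)))
    c=cv2.cvtColor(img,cv2.COLOR_RGB2BGR)
    A=[cv2.resize(c[r:r+66,q:q+66],(396,396),interpolation=cv2.INTER_CUBIC) for q,r in((190,155),(300,165))]
    s=cv2.cvtColor(np.load('side0.npz')['img'],cv2.COLOR_RGB2BGR)
    cv2.imwrite('pics/crop0.png',np.hstack(A))
    S=np.load('side0.npz')['P']
    print('side cover',rect(box(S,225,270,180,235,.055,.075)),'knob',rect(box(S,225,270,180,235,.078,.1)))
    for n,b in dict(left=(275,335,175,212),right=(280,355,238,282)).items():
        print(n,'plate',rect(box(S,*b,.0045,.05)))
        M=((S[...,2]>.026)&(S[...,2]<.034))[b[2]:b[3],b[0]:b[1]].astype(np.uint8)
        k,l,st,_=cv2.connectedComponentsWithStats(M,connectivity=4)
        for i in range(1,k):
            if st[i,4]>8: print('  comp',rect(S[b[2]:b[3],b[0]:b[1]][l==i]))
E
python3 m.py
```

```text
bench (array([531.7,  97.4]), array([55.7, 53.8]), 2.3, 399, np.float64(0.2))
left all (array([631.9, 133.8]), array([185.6, 137.1]), 1.8, 1409, np.float64(10.9)) tops (array([643.7, 137.5]), array([98. , 76.3]), 15.1, 558, np.float64(29.5))
  comp (array([682.1, 147.8]), array([18.5, 76.3]), 14.8, 171, np.float64(29.9))
  comp (array([620.1, 134.6]), array([51.5, 60.2]), 15.6, 387, np.float64(29.3))
right all (array([ 610.8, -179.6]), array([176.5, 136.8]), 0.9, 1339, np.float64(10.9)) tops (array([ 631.9, -181.8]), array([73.5, 73.7]), 79.3, 534, np.float64(29.7))
  comp (array([ 657.8, -186.5]), array([73.5, 17.8]), 83.3, 158, np.float64(29.5))
  comp (array([ 619.7, -185.9]), array([58.6, 51.2]), 79.3, 376, np.float64(29.8))
plinth (array([448.2,  18.1]), array([107.8, 118.6]), 0.2, 398, np.float64(9.9)) cover (array([452. ,  18.1]), array([60. , 33.2]), 86.6, 235, np.float64(66.7)) knob (array([451.7,  18.3]), array([20.2, 20.1]), 44.9, 58, np.float64(89.1))
all (array([448.2,  18.1]), array([107.8, 118.6]), 0.2, 725, np.float64(13.1))
side cover (array([447.9,  14.9]), array([60.8, 31.1]), 86.8, 154, np.float64(66.0)) knob (array([448.6,  15.6]), array([22.5, 18.9]), 47.4, 57, np.float64(87.1))
left plate (array([630.6, 142.1]), array([211. , 149.9]), 67.7, 926, np.float64(12.7))
  comp (array([680.6, 144. ]), array([15.7, 73.1]), 14.0, 75, np.float64(29.4))
  comp (array([620.2, 132.5]), array([52. , 63.8]), 17.6, 188, np.float64(29.4))
right plate (array([ 600.3, -181.2]), array([ 86.1, 133.4]), 79.5, 1543, np.float64(9.5))
  comp (array([ 657.2, -191.2]), array([75.5, 16.4]), 80.2, 153, np.float64(29.5))
  comp (array([ 618.9, -189.8]), array([62.3, 50. ]), 78.8, 399, np.float64(29.2))
```

View pics/crop0.png

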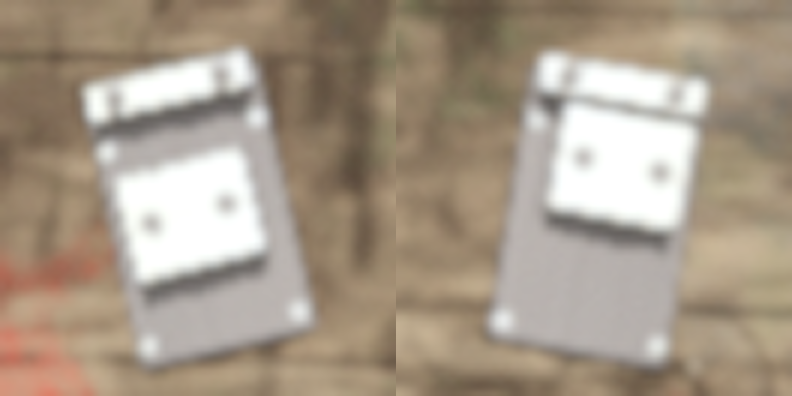

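The left jig has the wide gap, about 29 mm, at a yaw of about 14.8°, so it's the target. Next I lift the cover by its 32 mm sides and set it down at about (0.43, -0.09).

```bash
python3 - <<'E'
from h import *
o=[180,0,86.6]
robot.move_to([.450,.017,.13],o)
robot.move_l([.450,.017,.030],speed=.12)
robot.clamp(30); s=robot.read_state(); print(s['t'],s['finger_gap'],s['gripper_force'],s['tcp_pos'])
z=s['tcp_pos'][2]
robot.move_l([.450,.017,.125],speed=.12)
print(robot.read_state()['finger_gap'])
robot.move_l([.43,-.09,.125],speed=.2)
robot.move_l([.43,-.09,z-.006],speed=.15)
print('touch',robot.move_l([.43,-.09,z-.013],speed=.02,max_force=3)); print(robot.read_state()['tcp_pos'],z)
robot.let_go()
robot.move_l([.43,-.09,.14],speed=.2)
for n in('top','side'):
    d=shot(n,n+'1.png');np.savez(n+'1.npz',P=cloud(d),img=d['img'])
s=robot.read_state();print(s['t'])
from m import rect,box
T=np.load('top1.npz')['P'];S=np.load('side1.npz')['P']
print('spacer top',rect(box(T,240,285,235,275,.05,.07)),'side',rect(box(S,225,270,180,240,.05,.07)))
c=np.load('side1.npz')['img'][160:300,190:330,::-1];cv2.imwrite('pics/c1.png',cv2.resize(c,None,fx=4,fy=4,interpolation=cv2.INTER_CUBIC))
E
```

```text
3.6833 0.03174868923717658 30.25169312953949 [0.45029266 0.01696191 0.03044801]
0.03179227447765032
touch True
[ 0.43151022 -0.09040581  0.02041637] 0.03044801207815435
7.8833
spacer top (array([451.4,  18.1]), array([44.2, 16.3]), 89.7, 112, np.float64(59.5)) side (array([435.3, -41.1]), array([162.4,  31.5]), 84.9, 252, np.float64(56.7))
```

View pics/c1.png

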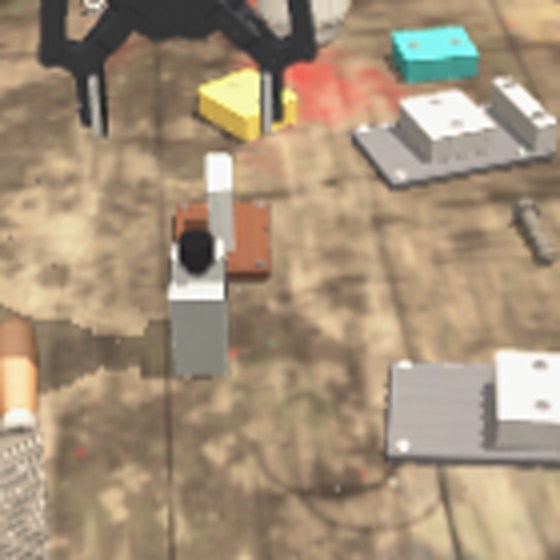

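The cover is standing upright on the bench and the spacer is upright on the plinth. Now I grip the spacer across its thickness and take it to the gap.

```bash
python3 - <<'E'
from h import *
robot.move_to([.450,.017,.11],[180,0,89.7])
robot.move_l([.450,.017,.039],speed=.12)
robot.clamp(40); s=robot.read_state(); print(s['t'],s['finger_gap'],s['gripper_force'],s['tcp_pos'])
z=s['tcp_pos'][2]
robot.move_l([.450,.017,.13],speed=.15)
robot.move_to([.659,.142,.13],[180,0,104.8])
robot.move_l([.659,.142,z+.030],speed=.12)
d=shot('side');np.savez('side2.npz',P=cloud(d),img=d['img'])
s=robot.read_state();print(s['t'],s['finger_gap'],s['tcp_pos'],s['orientation'],z)
c=d['img'][110:215,250:390,::-1];cv2.imwrite('pics/c2.png',cv2.resize(c,None,fx=5,fy=5,interpolation=cv2.INTER_CUBIC))
E
```

```text
9.7833 0.0148153032555687 39.57517325878143 [0.4503121  0.01702408 0.03928719]
12.2083 0.015346134254353331 [0.65987606 0.14194901 0.0703489 ] [1.79887617e+02 1.08775976e-02 1.04782749e+02] 0.03928719326835679
```

View pics/c2.png

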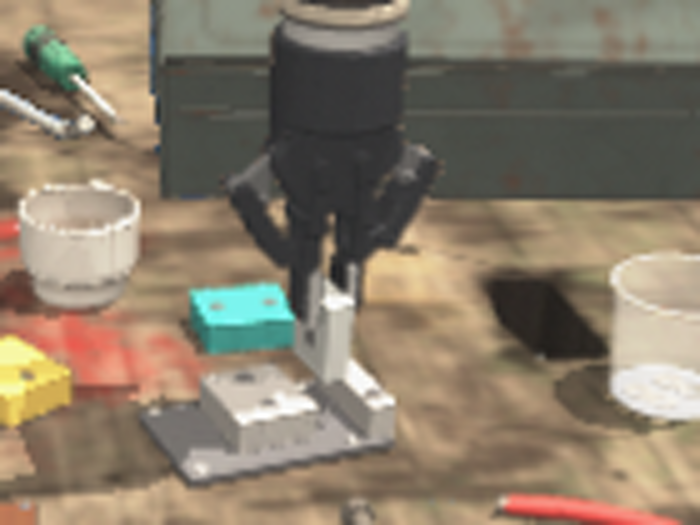

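The spacer is held upright above the gap. I'll check its offset against the tile and fence using the same side camera, so the calibration bias cancels.

```bash
python3 - <<'E'
from h import *
S=np.load('side2.npz')['P'][110:215,250:390].reshape(-1,3)
a=np.radians(14.8);u=np.array([np.cos(a),np.sin(a)]);v=np.array([-u[1],u[0]])
S=S[(abs(S[:,0]-.65)<.1)&(abs(S[:,1]-.14)<.08)]
r=(S[:,:2]-[.659,.142])
U=r@u*1000;V=r@v*1000;Z=S[:,2]*1000
for n,m in dict(tops=(Z>26)&(Z<34)&(V<-10),spacer=(Z>45)&(Z<68)&(abs(V)<35)&(abs(U)<20)).items():
    print(n);
    for lo in range(-40,40,5):
        k=m&(V>=lo)&(V<lo+5)
        if k.sum()>2: print(lo,np.sort(U[k]).round(1)[[0,1,-2,-1]],'max gap',(lambda q:(q[np.argmax(np.diff(q))].round(1),q[np.argmax(np.diff(q))+1].round(1)))(np.sort(U[k])),k.sum())
E
```

```text
tops
-40 [15.4 17.7 24.7 27.8] max gap (np.float64(24.7), np.float64(27.8)) 8
-35 [-64.6 -61.8  25.2  27.6] max gap (np.float64(-16.8), np.float64(14.8)) 16
-30 [-65.5 -63.9 -18.8  22.8] max gap (np.float64(-18.8), np.float64(22.8)) 23
-25 [-61.5 -57.4  17.4  18.7] max gap (np.float64(-16.0), np.float64(14.5)) 20
-20 [-65.1 -64.3  25.3  28.8] max gap (np.float64(-16.2), np.float64(16.8)) 20
-15 [-66.5 -64.1  19.2  29. ] max gap (np.float64(-17.3), np.float64(13.8)) 22
spacer
-25 [-10.5  -9.    5.2   6.1] max gap (np.float64(-4.5), np.float64(-2.1)) 30
-20 [-9.6 -8.3  0.1  6.9] max gap (np.float64(0.1), np.float64(6.9)) 9
-15 [-9.4 -9.3 -6.9 -6.3] max gap (np.float64(-9.3), np.float64(-7.8)) 6
-10 [-9.6 -9.2 -7.7 -7.1] max gap (np.float64(-9.2), np.float64(-8.2)) 7
-5 [-8.6 -8.1 -7.8 -7.1] max gap (np.float64(-7.8), np.float64(-7.1)) 5
0 [-9.4 -8.1 -7.6 -7.2] max gap (np.float64(-9.4), np.float64(-8.1)) 6
10 [-8.8 -8.  -7.8 -6.6] max gap (np.float64(-7.8), np.float64(-6.6)) 4
15 [-9.2 -8.9 -7.1 -6.6] max gap (np.float64(-8.9), np.float64(-8.0)) 6
```

The spacer spans about -8.5 to +7 mm inside a gap of -16 to +14.5 mm, so it's centred. Now I lower it, release, and retreat.

```bash
python3 - <<'E'
from h import *
z=.0393
print(robot.move_l([.659,.142,z+.004],speed=.06,max_force=8))
print(robot.move_l([.659,.142,z-.004],speed=.015,max_force=4)); s=robot.read_state();print(s['tcp_pos'],s['ft_force'])
robot.let_go()
robot.move_l([.659,.142,.15],speed=.15)
robot.clamp(40)
robot.move_to([.545,.113,.15],[180,0,14.8])
for n in('top','side'):
    d=shot(n,n+'3.png');np.savez(n+'3.npz',P=cloud(d),img=d['img'])
print(robot.read_state()['t'],robot.read_state()['finger_gap'])
from m import rect,box
T=np.load('top3.npz')['P']
b=(198,248,158,222)
M=((T[...,2]>.024)&(T[...,2]<.036))[b[2]:b[3],b[0]:b[1]].astype(np.uint8)
k,l,st,_=cv2.connectedComponentsWithStats(M,connectivity=4)
for i in range(1,k):
    if st[i,4]>8: print('comp',rect(T[b[2]:b[3],b[0]:b[1]][l==i]))
print('spacer',rect(box(T,*b,.05,.064)))
c=np.load('side3.npz')['img'][140:230,250:370,::-1];e=np.load('top3.npz')['img'][150:240,170:260,::-1]
cv2.imwrite('pics/c3.png',np.hstack([cv2.resize(c,(480,360),interpolation=2),cv2.resize(e,(320,360)[:1]*2,interpolation=2)[:360] if 0 else cv2.resize(e,(318,360),interpolation=2)]))
E
```

```text
False
True
[0.65939507 0.14204082 0.03729237] [-0.28350983 -0.37685557  4.09877681]
17.0833 0.0003073542085801157
spacer (array([0., 0.]), array([0., 0.]), 0.0, 0, np.float64(nan))
  return _methods._mean(a, axis=axis, dtype=dtype,
  ret = ret.dtype.type(ret / rcount)
```

View pics/c3.png

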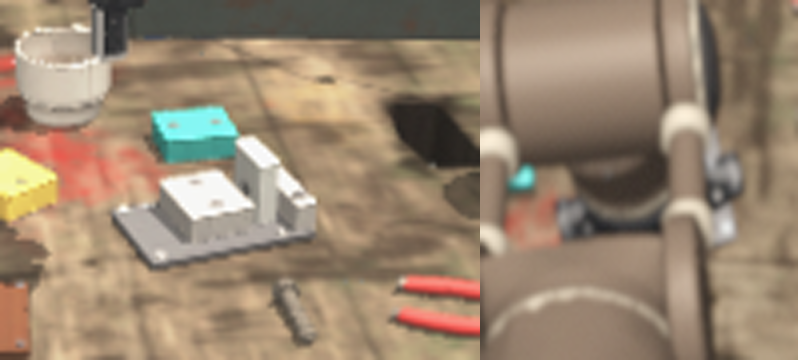

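The spacer is upright in the gap, at about (257,180) in the crop, with the tile unmoved. Now I push the tile from behind with the fingers closed.

```bash
python3 - <<'E'
from h import *
a=np.radians(14.8);u=np.array([np.cos(a),np.sin(a)])
t=np.array([.6202,.1335]);p=lambda s,z:[*(t+u*s),z]
robot.move_l(p(-.057,.06),speed=.2)
robot.move_l(p(-.057,.016),speed=.12)
print(robot.move_l(p(.03,.016),speed=.02,max_force=30))
for i in range(4):
    s=robot.read_state();print(s['t'],((np.array(s['tcp_pos'])[:2]-t)@u).round(4),s['tcp_pos'],s['ft_force']);robot.dwell(.3)
for n in('top','side'):
    d=shot(n,n+'4.png');np.savez(n+'4.npz',P=cloud(d),img=d['img'])
c=np.load('side4.npz')['img'][140:230,250:370,::-1]
cv2.imwrite('pics/c4.png',cv2.resize(c,(800,600),interpolation=2))
E
```

```text
True
20.7 -0.0234 [0.59734281 0.12852497 0.01055881] [-0.39698297  0.45195779 -0.3286897 ]
21.0 -0.0241 [0.59665601 0.12842492 0.01015814] [0.10592936 0.43705156 0.02275493]
21.3 -0.0243 [0.59644347 0.1283808  0.01012708] [0.74754699 0.44944062 0.90240121]
21.6 -0.0243 [0.59645511 0.1283643  0.01015461] [ 0.20556351 -0.59337143 -0.97459454]
```

View pics/c4.png

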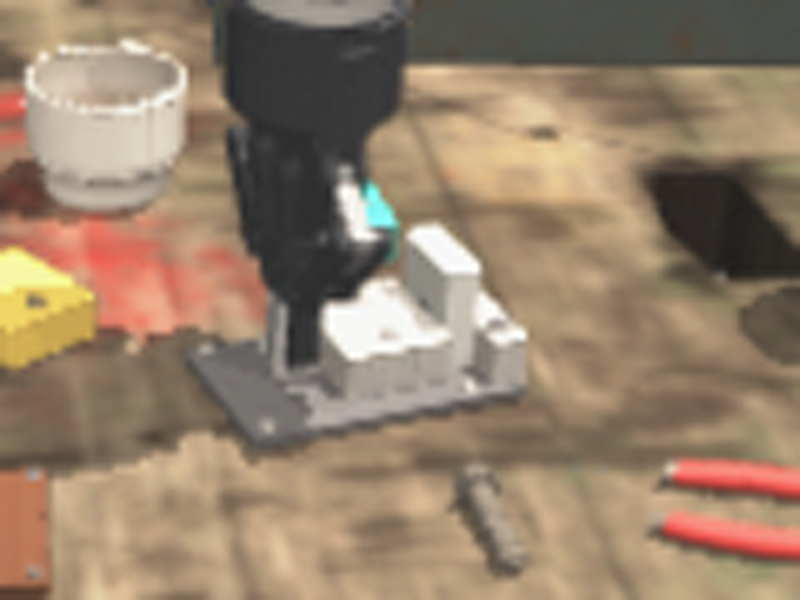

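The tile closed the gap, about 12.6 mm of travel, but the arm relaxed after the guarded stop and the force is now about 0. I'll re-press in small unguarded position steps until it holds a steady push.

```bash
python3 - <<'E'
from h import *
a=np.radians(14.8);u=np.array([np.cos(a),np.sin(a)])
t=np.array([.6202,.1335]);p=lambda s,z:[*(t+u*s),z]
robot.move_l(p(-.028,.012),speed=.05)
robot.move_l(p(-.028,.018),speed=.05)
for k in range(9):
    robot.move_l(p(-.0245+.002*k,.018),speed=.02); robot.dwell(.25)
    s=robot.read_state();f=np.array(s['ft_force'])
    print(round(s['t'],2),k,((np.array(s['tcp_pos'])[:2]-t)@u).round(4),s['tcp_pos'][2].round(4),f.round(1),(f[:2]@u).round(1))
    if -(f[:2]@u)>22: break
E
```

```text
23.09 0 -0.0246 0.0179 [ 0.  -0.3  0.8] -0.0
23.59 1 -0.0226 0.018 [-0.7 -0.4 -0.1] -0.8
24.09 2 -0.0225 0.0175 [-5.8 -1.4  2.1] -6.0
24.59 3 -0.0225 0.0169 [-7.7 -1.8  3.1] -7.9
25.09 4 -0.0226 0.0164 [-10.6  -3.6   4.2] -11.2
25.59 5 -0.0225 0.016 [-14.   -4.6   6.5] -14.7
26.09 6 -0.0226 0.0155 [-16.1  -4.4   7.4] -16.7
26.59 7 -0.0226 0.015 [-19.7  -5.4   8. ] -20.4
27.09 8 -0.0227 0.0145 [-22.2  -6.9   8.7] -23.2
```

```bash
python3 - <<'E'
from h import *
d=shot('side');S=cloud(d)
c=d['img'][140:230,250:370,::-1];cv2.imwrite('pics/c5.png',cv2.resize(c,(800,600),interpolation=2))
s=robot.read_state();f=np.array(s['ft_force']);print(s['t'],f,s['tcp_pos'],s['finger_gap'])
q=S[140:230,250:370].reshape(-1,3);q=q[(abs(q[:,0]-.66)<.04)&(abs(q[:,1]-.14)<.04)&(q[:,2]>.053)&(q[:,2]<.062)]
print(cv2.minAreaRect((q[:,:2]*1000).astype(np.float32)),np.median(q[:,2]))
E
```

```text
27.1417 [-21.21923605  -6.39577346   9.3336848 ] [0.59807612 0.12840821 0.01451768] 5.091807788994762e-05
((664.406005859375, 139.87075805664062), (16.766700744628906, 46.038360595703125), 14.978033065795898) 0.05688426427641996
```

View pics/c5.png

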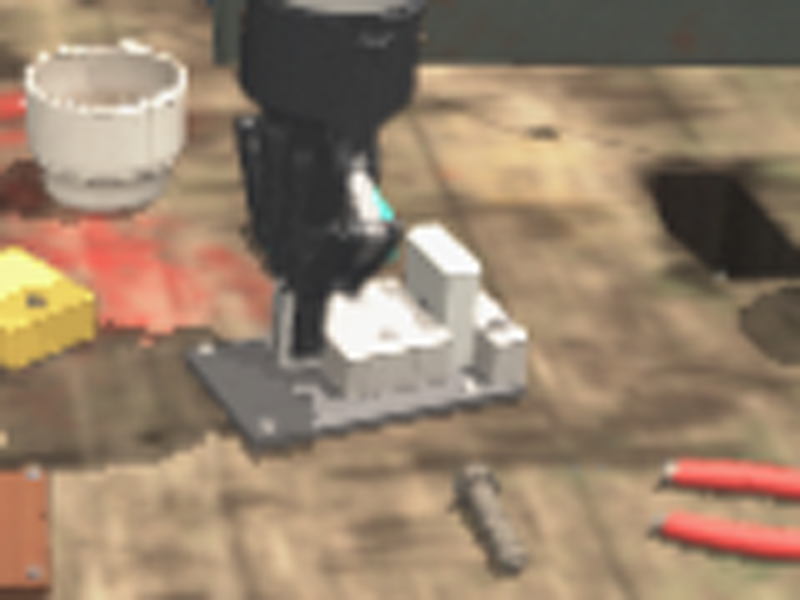

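The spacer is upright and square at 15° yaw. It is flush between tile and fence, with a steady push of about 22 N and the fingers touching only the tile.

```bash
python3 -c "
from workcell import robot
print(robot.hand_in())"
```

```text
the job is handed in; nothing more can be done
None
```

The job is handed in at about 27 s of the 51 s allowed: the cover stands on the bare bench, the spacer is flush between tile and fence in the left jig, and the arm is still pressing that tile with about 22 N.

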